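Turn a filter carrier face up on the inspection stage

TASK

The wider of the two aluminium plates leaning on the sloped rest is a filter carrier, with its round filter window hidden against the rest. Turn it over and set it down (never drop it) on the low inspection stage so that it lies flat with the window up and its long edge along the stage's long stop, and push it gently home until it is flush against both stops. Leave the narrower plate on the rest and the jar and the weight beside the fixtures as they are.

Things in the scene. Friction and masses are not known exactly. Their poses are not given: they have to be found in the camera images.
- carrier: Filter carrier: aluminium plate 90 x 75 x 10 mm (own x, y, z), 0.13-0.21 kg, origin at its centre. Own z points out of the window face (light disc in a dark 54 mm rim, flush); other face: two dark lines. Starts leaning on the rest, window against the slope, own y up the slope, own x along the rest. Its upper 33 mm stand free on both faces: pinch it there, fingers pointing down along the slope.
- blank: Narrower aluminium plate, 60 x 75 x 10 mm, no window, leaning beside the carrier on the same rest, in either of the two places; same axes and origin convention. To be left alone.
- rest: Fixed steel rest, 230 mm long (own x), 75 mm deep; origin: centre of its underside. Slope 55 degrees from level, descending to own +y; the exposed faces of the plates look to own +y and up. Plates stand on a lip 34 mm above the bench (pull them out up the slope); a 6 mm panel backs their lower 42 mm only. Places at own x = -55 and +55 mm (4 mm loose). Behind the panel (own -y): free air.
- stage: Fixed inspection stage, dark steel block, top 75 (own x) x 60 mm (own y), 35 mm above the bench; origin: centre of its underside. A carrier that is home overhangs the block by 15 mm on its own -x and +y sides; there are no stops there, so the carrier's edges can be pushed from those sides, fingertips even reaching below the top's level.
- stop: The L of two fixed grey stops on the stage, 10 mm thick, rising 12 mm above the stage's top: the long stop (85 mm) along the stage's own -y side, the short one (60 mm) along its own +x side. Origin and axes as the stage's.
- corner (a point): Inner corner of the two stops at the level of the stage's top (35 mm above the bench), with the stage's axes. The long stop's face runs from here to -x, the short one's to +y. A carrier that is home has its centre 45 mm to -x, 37.5 mm to +y and 5 mm above this point.
- jar: Small loose amber glass jar, 40 mm across, 45 mm high, standing on the bench some 100 mm to the rest's own +y; origin: centre of its underside. To be left alone.
- weight: Small loose steel weight with a knob, 32 mm across, 38 mm high, standing on the bench some 95 mm to the stage's own -y, beyond the long stop; origin: centre of its underside. To be left alone.
There are look-alikes about, which are no part of the job. There is more than one size of the stage; the job needs the smallest.

How it is judged:
At the end, for the whole second after the job is handed in: The carrier lies at rest flat on the stage (within 0.06 rad), window up, long edge along the long stop (within 0.04 rad, either way round), no gap over 2.5 mm at either stop; the narrower plate, jar and weight are within 15 mm of where they started (angle between carrier's own z axis and vertical below 0.06 rad and angle between the x axis of carrier and the x axis of corner, either way round below 0.04 rad and x of carrier in the frame of corner between -0.0475 and -0.043 m and y of carrier in the frame of corner between 0.0355 and 0.04 m and z of carrier in the frame of corner between 0.003 and 0.007 m and linear speed of carrier below 0.02 m/s and distance of each of blank, jar, weight from where it was at the start of the episode below 0.015 m); the robot touches nothing.
It fails at once if the carrier is let go in the air (untouched by the fingers with its centre more than 95 mm above the bench) (height (world z) of carrier above 0.095 m and contact force between the fingers and carrier below 0.01 N).
It fails at once if the carrier is pressed against the stops with more than 40 N (contact force between carrier and stop above 40 N).
It fails at once if the narrower plate, the jar or the weight is displaced by more than 25 mm (distance of any of blank, jar, weight from where it was at the start of the episode above 0.025 m).
It also fails if it takes over 67 s, if anything falls off the work surface, if the arm or the gripper's body presses on something with over 40 N, if the wrist force passes 120 N, or if a joint passes its speed limit or range.

ROBOT

A 7-joint arm with a two-finger parallel gripper is mounted at the origin on the work surface. World frame = base frame: x ahead of the robot, y to its left, z up, the work surface at z = 0. Lengths are in m, angles in rad, forces in N, time in s.
With the tool pointing down it reaches from about 0.4 to 0.85 m from the base axis. Payload 10.4 kg.
Tool frame: the origin (TCP) lies at the very end of the fingers, on their centre line; the grasp point (between the pads) lies ctrl.pinch_z behind it (ctrl.pinch_z is the distance from the TCP to the grasp point, in m); z points along the fingers, y is the line along which they close (so a half turn about z gives the same grasp; the last joint's range is limited). The gripper opens to 85 mm and grips with 20 to 120 N. Pads are 22 mm wide; open, the fingers measure 114 mm over their backs; the gripper's body (76 mm by 85 mm) begins 54 mm behind the grasp point. The pads swing forward as they close: fully open they stand 13 mm farther back than shut.
Start: joints at [1.142, 0.332, -0.065, 1.46, 0.022, 1.35, -0.088], TCP at [0.247, -0.574, 0.231] pointing down, gripper open.
Joint ranges: [-2.6, 2.6], [-0.5, 2.12], [-1.47, 1.34], [0.16, 2.42], [-1.27, 4.41], [0.06, 2.06], [-2.6, 2.6]. Speed limits (rad/s): [2.22, 2.22, 2.79, 2.79, 3.14, 3.14, 3.14].

INTERFACE

Orientations are given as a unit quaternion [x, y, z, w].
In Python, from bench import status, optics, workorder, trace, spot_point, ctrl gives the robot as it stands. The module is installed in compiled form; this text tells all that it offers.
- The arm moves only by the tool step_arm, never from a script. Its argument "moves" is a list that holds one entry, the list of rows, each a list of 7 numbers: the turn, a rotation vector about the tool's x, y, z in degrees, then the shift along the tool's x, y, z in units of 30 mm (1.0 is 30 mm), then the finger opening in mm, from 0 to 85.4. A call has 1 to 5 rows; each row shifts and turns the commanded pose from where the row before left it, along the tool's axes as they then stand; what a row does not reach is not made up. A row lasts 1/12 s, in which the tool goes at most 41.7 mm and 7.16 degrees, less where a joint would pass 70% of its speed; a pose out of reach is approached as far as the arm can. A call is refused whole if a number of a shift passes 1 or a number of a turn 7.16, either way. A call with a gripper value outside its range is refused whole. The fingers move at their own pace and stop on an object; "grip_force" is the grip in N (left out, the last holds). Time passes only in rows, so rows that do not move let the fingers close. It gives the time, the measured TCP pose, the force, the opening and the grip force at its end, in the units of the state.
- status.read_state(): the state, without advancing time (a new reading comes with each control period).
- optics.get_image(name): name is "scene" or "top" or "wrist"; returns a dict with "image" (400x640x3 uint8, red, green, blue), "intrinsics" (3x3 intrinsics, pixels), "position" and "rotation" of the camera in the world; the wrist camera has in their place "hand_eye" (4x4, takes a point from camera to tool coordinates, whose origin is the TCP and whose axes are the flange's). Camera axes: x right, y up, looking along -z (the intrinsics and any distortion apply to the point x, -y, -z); pixel columns grow to the right and rows downward; lengths in m; the calibration is good to about 2 mm. A picture is of the moment at which its call begins: read the wrist's pose just before it. There is no depth.
- workorder.finish_job(): hands the job in; it is judged then, once.
Trained networks look in a picture, given as the dict that the camera call returned (one of the last four; its "shot" number tells which), for a name from the list of things; names that differ only in an ending like _2 or _b are one class to them, and where a whole thing is asked for, a point or a joint stands for the part that bears it (a point fixed in the world has none). Each returns a list of dicts, best first, with "conf" (0 to 1); they miss things now and then, are a little off and sometimes report something else, mostly with a low value. They report only what shows in the picture. A call takes as long as a camera call. They do not tell look-alikes from the thing itself.
- trace(picture, label): "region" (400x640 bool, what is visible of it) and "bbox" ([centre column, centre row, width, height] in pixels, round what is visible of it).
- spot_point(picture, label): "centre" ([column, row] in pixels: a listed point, or the origin of a listed thing).
The state is a dict: "t": time; "q": joint angles; "qvel": joint speeds; "effort": joint torques, N m; "ee_pos": TCP position; "tcp_rot": TCP orientation; "contact_force": force on the tool from outside, world axes, zero at the start; "ft_torque": the same for the moment, N m; "width": finger opening in m; "gripper_force": force on a finger pad.
Only numpy, scipy, OpenCV 4.12 (cv2) and the standard library are available. Lean on these libraries where they do the work, as an engineer would, in place of code of your own. Each camera call takes 0.05 s, during which the arm holds its last target. There are 200 camera calls.

## Working session

There is one attempt and no reset: what is moved stays moved. The work goes in short steps, Python scripts to look and compute and a tool call to move; the robot and the scene stay as the last step left them, time stands still between calls to the robot, and variables do not carry over. Pictures are saved under pics/ and viewed, at most 10 in all, crops included, and the job is handed in when it is done.

Besides the shell and the picture viewer there is one more tool, called after "Request:" as a command line: name --argument value ..., lists and objects as JSON in quotes. step_arm: Moves the arm, as the interface text tells. Its arguments: {"type":"object","properties":{"moves":{"type":"array"},"grip_force":{"type":"number"}},"required":["moves"]}

```bash
mkdir -p pics
cat > h.py <<'E'
import numpy as np, cv2
from scipy.spatial.transform import Rotation as R
from bench import status, optics, workorder, trace, spot_point, ctrl
def shot(n,name):
    s=status.read_state(); p=optics.get_image(n)
    cv2.imwrite(f'pics/{name}.png',p['image'][:,:,::-1])
    if 'hand_eye' in p:
        T=np.eye(4);T[:3,:3]=R.from_quat(s['tcp_rot']).as_matrix();T[:3,3]=s['ee_pos']
        T=T@p['hand_eye']; p['P']=T[:3,3];p['R']=T[:3,:3]
    else: p['P']=np.array(p['position']);p['R']=np.array(p['rotation'])
    if p['R'].shape!=(3,3): p['R']=R.from_quat(p['R']).as_matrix()
    return p
def ray(p,uv):
    K=np.array(p['intrinsics']); d=np.linalg.inv(K)@[uv[0],uv[1],1]
    return p['R']@[d[0],-d[1],-d[2]]
def at_z(p,uv,z):
    d=ray(p,uv); return p['P']+d*(z-p['P'][2])/d[2]
def proj(p,X):
    c=(np.atleast_2d(X)-p['P'])@p['R']; K=np.array(p['intrinsics'])
    q=(K@np.c_[c[:,0],-c[:,1],-c[:,2]].T).T; return q[:,:2]/q[:,2:]
E
python3 - <<'E'
from h import *
print(status.read_state(),ctrl.pinch_z)
for n in ['scene','top']:
    p=shot(n,n+'0'); print(n,{k:v for k,v in p.items() if k not in('image',)})
    for l in ['carrier','blank','rest','stage','stop','corner','jar','weight']:
        print(l,[(round(d['conf'],2),np.round(d['centre'],1).tolist()) for d in spot_point(p,l)],[(round(d['conf'],2),np.round(d['bbox']).tolist()) for d in trace(p,l)])
E
```

```text
{'t': 0.0, 'q': array([ 1.14239366,  0.33288089, -0.06467181,  1.46093445,  0.02159   ,
        1.34987855, -0.08850697]), 'qvel': array([ 0.00020331, -0.00136505,  0.00040486, -0.00070041,  0.00102272,
        0.00089354, -0.00080767]), 'effort': array([ 1.76985413e-04, -6.25448155e+01,  4.86885582e-02, -3.91610670e+01,
        1.60707295e-02,  9.72649315e-03, -8.96295569e-05]), 'ee_pos': array([ 0.24656171, -0.5739125 ,  0.2305135 ]), 'tcp_rot': array([ 9.79487315e-01,  2.01504603e-01, -1.72660216e-04, -6.81661820e-04]), 'contact_force': array([-0.15014257,  0.3452775 ,  0.4747174 ]), 'ft_torque': array([ 0.03437237, -0.01472824,  0.04308033]), 'gripper_force': 0.0, 'width': 0.08559689957309873} 0.0187
scene {'intrinsics': array([[382.05444189,   0.        , 328.65028945],
       [  0.        , 382.05444189, 201.58196568],
       [  0.        ,   0.        ,   1.        ]]), 'position': array([ 0.91393842, -0.40203671,  0.64303201]), 'rotation': array([0.356482  , 0.13909075, 0.34943553, 0.8552597 ]), 'shot': 1, 'P': array([ 0.91393842, -0.40203671,  0.64303201]), 'R': array([[ 0.7
[... 1807 characters left out ...]
.0, 209.0, 44.0, 111.0])]
stage [(0.86, [400.8, 180.9]), (0.76, [332.6, 255.2])] [(0.85, [338.0, 253.0, 63.0, 73.0]), (0.84, [447.0, 259.0, 67.0, 69.0]), (0.63, [408.0, 177.0, 50.0, 47.0])]
stop [] [(0.9, [413.0, 177.0, 32.0, 47.0]), (0.78, [345.0, 252.0, 48.0, 72.0]), (0.62, [448.0, 259.0, 57.0, 72.0]), (0.49, [202.0, 235.0, 24.0, 35.0]), (0.33, [407.0, 177.0, 47.0, 52.0])]
corner [(0.88, [361.2, 237.8]), (0.63, [425.4, 168.1]), (0.57, [467.3, 244.5])] [(0.84, [336.0, 255.0, 64.0, 72.0]), (0.82, [444.0, 262.0, 69.0, 66.0]), (0.72, [408.0, 177.0, 45.0, 48.0])]
jar [(0.91, [164.3, 223.4])] [(0.75, [160.0, 223.0, 22.0, 16.0])]
weight [(0.67, [445.9, 180.1])] [(0.7, [449.0, 182.0, 16.0, 17.0])]
```

View pics/top0.png

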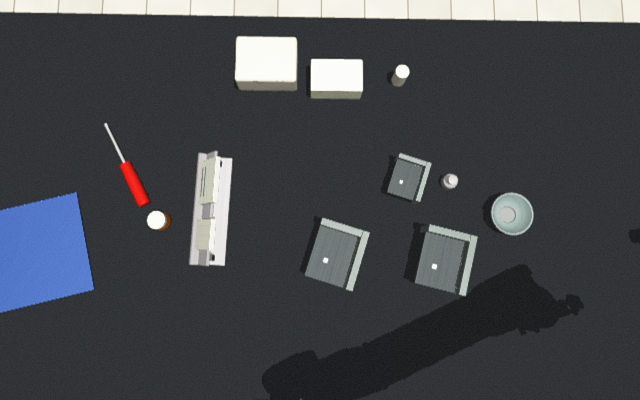

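View pics/scene0.png

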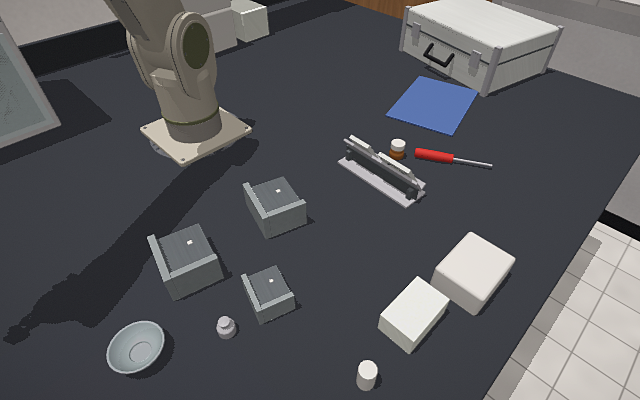

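Run:
```python
from h import *
p=shot('top','top1')
for l,uv,z in [('carrier',(210,180),.07),('blank',(200,234),.07),('rest',(209.3,212.1),0),('stage',(400.8,180.9),0),('corner',(425.4,168.1),.035),('jar',(164.3,223.4),0),('weight',(445.9,180.1),0)]:
    print(l,at_z(p,uv,z).round(4))
for l,z in [('rest',0.01),('stage',.035)]:
    for d in trace(p,l):
        c=cv2.minAreaRect(np.argwhere(d['region'])[:,::-1].astype(np.float32)); b=cv2.boxPoints(c)
        print(l,np.round(d['conf'],2),[at_z(p,u,z)[:2].round(3).tolist() for u in b])
s=shot('scene','scene1'); print(at_z(s,(270.8,297.3),0),at_z(s,(259.5,308.3),.035),at_z(s,(376.7,177.9),0))
w=optics.get_image('wrist'); print(w['hand_eye'],w['intrinsics'])
```

```text
carrier [0.5573 0.2036 0.07  ]
blank [0.4493 0.219  0.07  ]
rest [0.4992 0.2182 0.    ]
stage [ 0.5717 -0.1943  0.    ]
corner [ 0.5937 -0.2391  0.035 ]
jar [0.474  0.3129 0.    ]
weight [ 0.5746 -0.2928  0.    ]
rest 0.6 [[0.391, 0.255], [0.633, 0.247], [0.628, 0.169], [0.386, 0.179]]
stage 0.94 [[0.368, 0.016], [0.489, -0.021], [0.459, -0.122], [0.339, -0.084]]
stage 0.75 [[0.54, -0.148], [0.631, -0.179], [0.606, -0.254], [0.516, -0.222]]
stage 0.73 [[0.515, 0.237], [0.618, 0.231], [0.614, 0.19], [0.511, 0.196]]
stage 0.57 [[0.359, -0.195], [0.482, -0.229], [0.453, -0.35], [0.331, -0.314]]
[ 0.57228481 -0.19782312  0.        ] [ 0.59365449 -0.23685287  0.035     ] [0.4983735  0.21125477 0.        ]
[[ 7.44611494e-04  9.63205927e-01  2.68763442e-01  6.71293326e-02]
 [ 9.99999632e-01 -6.02613816e-04 -6.10834640e-04  8.09323059e-04]
 [-4.26398982e-04  2.68763798e-01 -9.63206021e-01 -1.42597656e-01]
 [ 0.00000000e+00  0.00000000e+00  0.00000000e+00  1.00000000e+00]] [[279.07457336   0.         318.58170874]
 [  0.         279.07457336 199.43298657]
 [  0.           0.           1.        ]]
```

Request:
step_arm --moves '[[[0, 0, 0, 1, -0.48, -0.1, 85], [0, 0, 0, 1, -0.48, -0.1, 85], [0, 0, 0, 1, -0.48, -0.1, 85], [0, 0, 0, 1, -0.48, -0.1, 85], [0, 0, 0, 1, -0.48, -0.1, 85]]]' --grip_force 60

```text
t: 2.37
ee_pos: [0.357, -0.4476, 0.2466]
tcp_rot: [0.98, 0.201, 0.0, 0.0]
contact_force: [0.8, -0.8, -0.6]
width: 0.085
gripper_force: 0.0
```

Request:
step_arm --moves '[[[0, 0, 0, 1, -0.48, 0, 85], [0, 0, 0, 1, -0.48, 0, 85], [0, 0, 0, 1, -0.48, 0, 85], [0, 0, 0, 1, -0.48, 0, 85], [0, 0, 0, 1, -0.48, 0, 85]]]'

```text
t: 2.78
ee_pos: [0.4664, -0.3222, 0.2466]
tcp_rot: [0.98, 0.201, 0.0, 0.0]
contact_force: [-0.1, -0.7, 0.4]
width: 0.085
gripper_force: 0.0
```

Request:
step_arm --moves '[[[0, 0, 5, 1, -0.48, 0, 85], [0, 0, 5, 1, -0.48, 0, 85], [0, 0, 5, 1, -0.48, 0, 85], [0, 0, 5, 0, 0, 0, 85], [0, 0, 5, 0, 0, 0, 85]]]'

```text
t: 3.2
ee_pos: [0.5389, -0.252, 0.2461]
tcp_rot: [1.0, -0.015, 0.0, -0.0]
contact_force: [-0.4, -0.3, -0.0]
width: 0.0852
gripper_force: 0.0
```

Run:
```python
from h import *
p=shot('wrist','w1')
import pickle; pickle.dump(dict(P=p['P'],R=p['R'],intrinsics=p['intrinsics']),open('w1.pkl','wb'))
for l in ['stage','corner','weight']:
    print(l,[(round(d['conf'],2),np.round(d['centre'],1).tolist(),at_z(p,d['centre'],.035 if l=='corner' else 0).round(4).tolist()) for d in spot_point(p,l)])
```

```text
stage [(0.77, [327.0, 263.0], [0.3959, -0.2619, 0.0]), (0.67, [275.4, 149.4], [0.5713, -0.1946, 0.0]), (0.62, [184.0, 260.7], [0.4063, -0.0418, 0.0])]
corner [(0.87, [366.1, 253.4], [0.428, -0.3159, 0.035]), (0.66, [302.4, 135.0], [0.5911, -0.2347, 0.035]), (0.66, [202.6, 251.4], [0.4378, -0.0891, 0.035])]
weight [(0.56, [350.5, 149.0], [0.5688, -0.298, 0.0])]
```

View pics/w1.png

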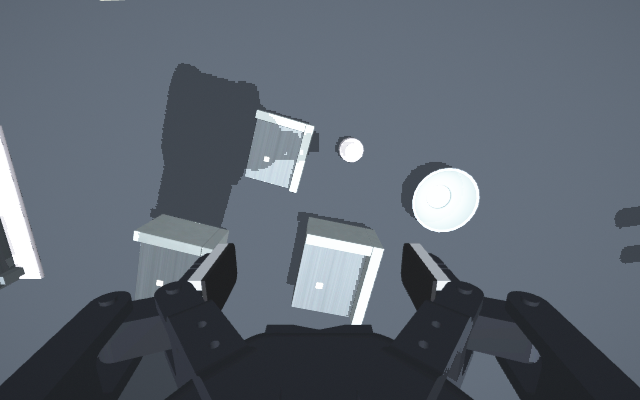

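Run:
```python
import cv2
i=cv2.imread('pics/w1.png')[100:205,235:335]
cv2.imwrite('pics/w1c.png',cv2.resize(i,None,fx=5.7,fy=5.7,interpolation=cv2.INTER_CUBIC))
```

```text
(no output)
```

View pics/w1c.png

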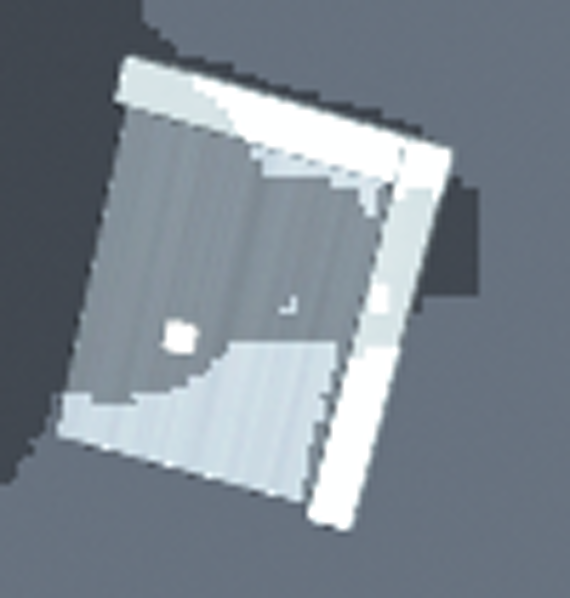

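```bash
cat >> h.py <<'E'
from scipy.optimize import least_squares
def fit(p,uv,X,x0):
    """X in local frame (yaw-only), world z included"""
    uv=np.array(uv,float);X=np.array(X,float)
    f=lambda t:(proj(p,np.c_[X[:,0]*np.cos(t[2])-X[:,1]*np.sin(t[2])+t[0],X[:,0]*np.sin(t[2])+X[:,1]*np.cos(t[2])+t[1],X[:,2]])-uv).ravel()
    r=least_squares(f,x0); return r.x,r.fun.reshape(-1,2)
E
python3 - <<'E'
from h import *
import pickle; p=pickle.load(open('w1.pkl','rb'))
c=np.array([(452,150),(125,57),(352,528),(308,516),(58,435),(117,100)])/5.7+[235,100]-.4
X=[(.01,-.01,.047),(.01,.06,.047),(-.075,-.01,.047),(-.075,0,.047),(-.075,.06,.035),(0,.06,.047)]
x,r=fit(p,c,X,[.59,-.235,-.3]); print(x,np.degrees(x[2]),r.round(1).tolist())
E
```

```text
[ 0.5954571  -0.23752163 -0.30340748] -17.383968224520085 [[0.5, -0.3], [-0.0, -0.8], [0.1, 0.4], [0.1, 0.4], [-0.3, 0.2], [-0.4, 0.3]]
```

Request:
step_arm --moves '[[[0, 0, 0, 0, -1, -0.3, 85], [0, 0, 0, 0, -1, -0.3, 85], [0, 0, 0, 0, -1, -0.3, 85], [0, 0, 0, 0, -1, -0.3, 85], [0, 0, 0, 0, -1, -0.3, 85]]]'

```text
t: 3.82
ee_pos: [0.5415, -0.1037, 0.292]
tcp_rot: [1.0, -0.014, 0.0, 0.0]
contact_force: [0.9, 0.7, -0.1]
width: 0.0852
gripper_force: 0.0
```

Request:
step_arm --moves '[[[0, 0, 0, 0, -1, 0, 85], [0, 0, 0, 0, -1, 0, 85], [0, 0, 0, 0, -1, 0, 85], [0, 0, 0, 0, -1, 0, 85], [0, 0, 0, 0, -1, 0, 85]]]'

```text
t: 4.23
ee_pos: [0.5462, 0.0462, 0.2916]
tcp_rot: [1.0, -0.014, 0.0, 0.0]
contact_force: [0.4, -0.4, -0.6]
width: 0.0852
gripper_force: 0.0
```

Request:
step_arm --moves '[[[0, 0, 0, -0.5, -1, 0, 85], [0, 0, 0, -0.5, -1, 0, 85], [0, 0, 0, 0, 0, 0, 85]]]'

```text
t: 4.48
ee_pos: [0.5157, 0.1131, 0.292]
tcp_rot: [1.0, -0.01, 0.0, -0.001]
contact_force: [-0.1, -0.0, 1.2]
width: 0.0849
gripper_force: 0.0
```

Run:
```python
from h import *
print(status.read_state()['q'].round(3))
p=shot('wrist','w2')
import pickle; pickle.dump(dict(P=p['P'],R=p['R'],intrinsics=p['intrinsics']),open('w2.pkl','wb'))
for l in ['rest','carrier','blank','jar']:
    print(l,[(round(d['conf'],2),np.round(d['centre'],1).tolist(),at_z(p,d['centre'],.075 if l in('carrier','blank') else 0).round(4).tolist()) for d in spot_point(p,l)],[np.round(d['bbox']).tolist() for d in trace(p,l)])
i=p['image'][:,:,::-1]; cv2.imwrite('pics/w2b.png',cv2.resize(i[20:320,60:460],None,fx=2,fy=2,interpolation=cv2.INTER_CUBIC))
```

```text
[ 0.201  0.128 -0.548  1.597  0.066  1.434 -1.942]
rest [(0.88, [256.5, 177.7], [0.4996, 0.2109, 0.0])] [[253.0, 180.0, 56.0, 167.0]]
carrier [(0.66, [245.9, 144.6], [0.5569, 0.2037, 0.075])] [[249.0, 149.0, 36.0, 78.0]]
blank [(0.89, [250.9, 223.2], [0.4509, 0.2062, 0.075])] [[251.0, 225.0, 29.0, 59.0]]
jar [] [[185.0, 197.0, 36.0, 30.0]]
```

View pics/w2b.png

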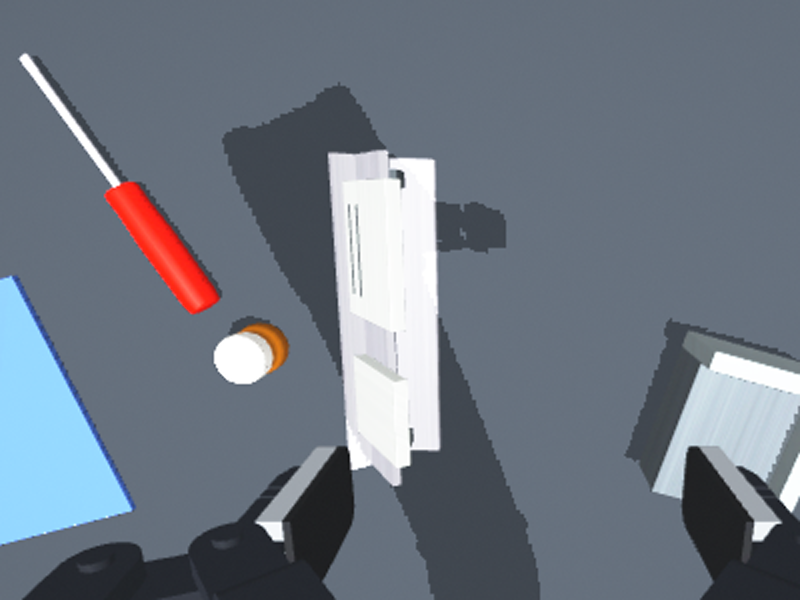

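Run:
```python
import cv2,numpy as np
i=cv2.imread('pics/w2.png')[100:200,220:285].astype(float)
j=np.clip((i-150)*255/105,0,255)**2/255
cv2.imwrite('pics/w2c.png',cv2.resize(j.astype(np.uint8),None,fx=6,fy=6,interpolation=cv2.INTER_CUBIC))
```

```text
(no output)
```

View pics/w2c.png

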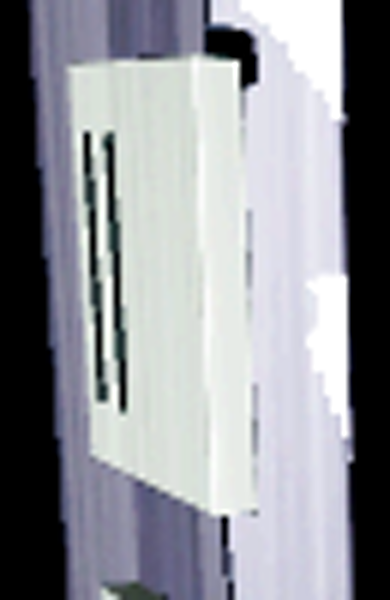

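Run:
```python
from h import *
import pickle; p=pickle.load(open('w2.pkl','rb'))
uv=np.array([(193,57),(68,66),(92,458),(212,514),(240,60),(258,512)])/6+[220,100]-.4
a,b,c=.045,.0375,.005
X=np.array([(a,b,-c),(a,-b,-c),(-a,-b,-c),(-a,b,-c),(a,b,c),(-a,b,c)])
s,co=np.sin(np.radians(55)),np.cos(np.radians(55))
M=np.array([[1,0,0],[0,-co,-s],[0,s,-co]]).T  # columns own axes
M=np.column_stack([[1,0,0],[0,-co,s],[0,-s,-co]])
def W(t): return R.from_euler('z',t[2]).as_matrix()@M
f=lambda t:(proj(p,X@W(t).T+[t[0],t[1],t[3]])-uv).ravel()
r=least_squares(f,[.555,.205,0,.07]); print(r.x,np.degrees(r.x[2]),r.fun.reshape(-1,2).round(1).tolist())
zc=.034+.0375*s+.005*co  # guess
for zf in (zc,.034+.0375*s,.034+.0375*s-.005*co):
    g=lambda t:f([*t,zf]); r=least_squares(g,r.x[:3]); print(zf,r.x,r.cost)
print(status.read_state()['q'],status.read_state()['ee_pos'])
```

```text
[ 0.55407588  0.20669592 -0.03615972  0.06363424] -2.071799261492068 [[-0.0, 0.2], [-0.3, 0.0], [-0.2, -0.2], [0.2, 0.3], [0.2, -0.0], [0.0, -0.3]]
0.06758608384259242 [ 0.55433567  0.20573997 -0.03650448] 0.7738062417844073
0.0647182016608372 [ 0.55414724  0.20643366 -0.03625339] 0.26789220525260476
0.06185031947908196 [ 0.55395827  0.20712762 -0.03600701] 0.3352486063073592
[ 0.206376    0.13148679 -0.53962723  1.59535322  0.06813478  1.43372269
 -1.94129656] [0.51858533 0.10536584 0.29119791]
```

```bash
cat > fc.py <<'E'
from h import *
import pickle
p=shot('wrist','w3')
uv=(np.array([(193,57),(68,66),(92,458),(212,514),(240,60),(258,512)])/6+[220,100]-.4).astype(np.float32)
g=lambda n:cv2.cvtColor(cv2.imread(n),cv2.COLOR_BGR2GRAY)
n,st,e=cv2.calcOpticalFlowPyrLK(g('pics/w2.png'),g('pics/w3.png'),uv[:,None],None,winSize=(21,21))
print((n[:,0]-uv).round(1).tolist(),st.ravel()); uv=n[:,0]
a,b,c=.045,.0375,.005
X=np.array([(a,b,-c),(a,-b,-c),(-a,-b,-c),(-a,b,-c),(a,b,c),(-a,b,c)])
s,co=np.sin(np.radians(55)),np.cos(np.radians(55))
M=np.column_stack([[1,0,0],[0,-co,s],[0,-s,-co]])
W=lambda t: R.from_euler('z',t[2]).as_matrix()@M
f=lambda t:(proj(p,X@W(t).T+[t[0],t[1],t[3]])-uv).ravel()
r=least_squares(f,[.555,.205,0,.07]); print(r.x,np.degrees(r.x[2]),r.fun.reshape(-1,2).round(1).tolist())
r=least_squares(lambda t:f([*t,.0645]),[.555,.205,0]);print(r.x)
st=status.read_state();print(st['ee_pos'],st['qvel'].round(3))
E
python3 fc.py
```

```text
[[-6.699999809265137, 3.200000047683716], [-6.699999809265137, 3.5999999046325684], [-5.5, 3.200000047683716], [-3.9000000953674316, 3.5], [-6.699999809265137, 3.200000047683716], [-5.800000190734863, 2.799999952316284]] [1 1 1 1 1 1]
[ 0.55427936  0.2052049  -0.03065437  0.06491889] -1.7563657906929253 [[-0.4, 0.2], [0.3, -0.3], [0.8, -0.1], [-1.2, 0.1], [0.1, -0.1], [0.7, 0.1]]
[ 0.55424837  0.20531497 -0.0306153 ]
[0.51850875 0.10561524 0.29119698] [-0.002 -0.002 -0.005  0.001  0.     0.    -0.003]
```

Request:
step_arm --moves '[[[7, 0, 0.2, 0, 0, 0, 60], [7, 0, 0.2, 0, 0, 0, 60], [7, 0, 0.2, 0, 0, 0, 60], [7, 0, 0.2, 0, 0, 0, 60], [7, 0, 0, 0, 0, 0, 60]]]'

```text
t: 5.4
ee_pos: [0.5193, 0.1054, 0.2926]
tcp_rot: [0.953, -0.022, 0.007, -0.303]
contact_force: [-0.8, 1.0, -1.6]
width: 0.0597
gripper_force: 0.0
```

Request:
step_arm --moves '[[[0, 0, 0, 0, 0, 0, 60], [0, 0, 0, 0, 0, 0, 60]]]'

```text
t: 5.57
ee_pos: [0.5183, 0.1041, 0.2902]
tcp_rot: [0.954, -0.024, 0.004, -0.3]
contact_force: [-0.7, 1.1, -0.2]
width: 0.0602
gripper_force: 0.0
```

```bash
cat >> h.py <<'E'
def to(pos,M):
    s=status.read_state(); T=R.from_quat(s['tcp_rot']).as_matrix()
    print('pos',s['ee_pos'].round(4),'q',s['q'].round(2),'F',s['contact_force'].round(1),'w',round(s['width'],4))
    print('turn deg',R.from_matrix(T.T@M).as_rotvec(degrees=True).round(1),'shift(units)',(T.T@(np.array(pos)-s['ee_pos'])/.03).round(2),'in target axes',(M.T@(np.array(pos)-s['ee_pos'])/.03).round(2))
def frame(yaw,phi):
    """tool x along yaw (deg) in plane; tool z at angle phi from own +y in yz-plane"""
    B=R.from_euler('z',yaw,degrees=True).as_matrix(); f=np.radians(phi)
    z=np.array([0,np.cos(f),np.sin(f)]); x=np.array([1,0,0.]); return B@np.column_stack([x,np.cross(z,x),z]),B
CAR=np.array([.5542,.206,.0645]); 
COR=np.array([.5955,-.2375,.035])
E
python3 - <<'E'
from h import *
M,B=frame(-2,-55); g=CAR-M[:,2]*(.0375-.023); print(g)
to(g,M); to(g-.07*M[:,2],M)
E
```

```text
[0.55390975 0.19768821 0.0763777 ]
pos [0.5183 0.1041 0.2902] q [ 0.49  0.13 -0.43  1.72 -0.57  1.36 -1.42] F [-0.7  1.1 -0.2] w 0.0602
turn deg [ 0.1 -0.2 -0.8] shift(units) [1.08 1.48 7.65] in target axes [1.08 1.5  7.65]
pos [0.5183 0.1041 0.2902] q [ 0.49  0.13 -0.43  1.72 -0.57  1.36 -1.42] F [-0.7  1.1 -0.2] w 0.0602
turn deg [ 0.1 -0.2 -0.8] shift(units) [1.08 1.48 5.32] in target axes [1.08 1.5  5.32]
```

Request:
step_arm --moves '[[[0, 0, -0.3, 0.22, 0.3, 0.9, 60], [0, 0, -0.3, 0.22, 0.3, 0.9, 60], [0, 0, -0.2, 0.22, 0.3, 0.9, 60], [0, 0, 0, 0.22, 0.3, 0.9, 60], [0, 0, 0, 0.2, 0.3, 0.9, 60]]]'

```text
t: 5.98
ee_pos: [0.5529, 0.1475, 0.1546]
tcp_rot: [0.954, -0.013, 0.008, -0.3]
contact_force: [-0.2, -1.4, -0.4]
width: 0.0599
gripper_force: 0.0
```

Request:
step_arm --moves '[[[0, 0, 0, 0, 0, 0, 60], [0, 0, 0, 0, 0, 0, 60], [0, 0, 0, 0, 0, 0, 60]]]'

```text
t: 6.23
ee_pos: [0.553, 0.1461, 0.1568]
tcp_rot: [0.954, -0.014, 0.008, -0.3]
contact_force: [0.6, -1.1, 0.9]
width: 0.0597
gripper_force: 0.0
```

Run:
```python
from h import *
M,B=frame(-2,-55); g=CAR-M[:,2]*(.0375-.023)
p=shot('wrist','w4'); to(g,M)
i=p['image'][:,:,::-1].copy()
a,b,c=.045,.0375,.005
x=M[:,0];y=-M[:,2];z=np.cross(x,y)
X=np.array([CAR+s*a*x+t*b*y+r*c*z for s,t,r in[(1,1,-1),(1,-1,-1),(-1,-1,-1),(-1,1,-1),(1,1,1),(-1,1,1)]])
for q in proj(p,X): cv2.circle(i,tuple(int(v) for v in q.round()),2,(0,0,255),-1)
cv2.imwrite('pics/w4o.png',i)
```

```text
pos [0.5533 0.1457 0.1571] q [ 0.41  0.32 -0.47  1.8  -0.54  1.07 -1.36] F [-0.1 -0.4  0.6] w 0.0599
turn deg [ 0.  -0.3  0.4] shift(units) [-0.05  0.12  3.2 ] in target axes [-0.04  0.12  3.2 ]
```

View pics/w4o.png

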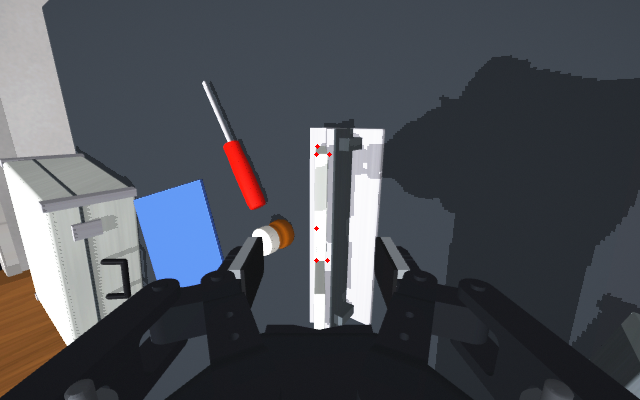

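Request:
step_arm --moves '[[[0, 0, 0.1, 0, 0.03, 0.8, 60], [0, 0, 0.1, 0, 0.03, 0.8, 60], [0, 0, 0, 0, 0.03, 0.8, 60], [0, 0, 0, 0, 0.03, 0.8, 60], [0, 0, 0, 0, 0, 0, 60]]]'

```text
t: 6.7
ee_pos: [0.5528, 0.1998, 0.0729]
tcp_rot: [0.954, -0.015, 0.005, -0.301]
contact_force: [-1.6, 0.0, 0.4]
width: 0.0601
gripper_force: 0.0
```

Request:
step_arm --moves '[[[0, 0, 0, 0, 0, 0, 30], [0, 0, 0, 0, 0, 0, 16], [0, 0, 0, 0, 0, 0, 5], [0, 0, 0, 0, 0, 0, 0], [0, 0, 0, 0, 0, 0, 0]]]' --grip_force 50

```text
t: 7.12
ee_pos: [0.5561, 0.1989, 0.0777]
tcp_rot: [0.953, -0.016, 0.008, -0.302]
contact_force: [-1.9, 2.1, 16.2]
width: 0.0093
gripper_force: 49.4
```

Request:
step_arm --moves '[[[0, 0, 0, 0, 0, 0, 0], [0, 0, 0, 0, 0, 0, 0], [0, 0, 0, 0, 0, 0, 0]]]'

```text
t: 7.37
ee_pos: [0.5561, 0.1989, 0.0777]
tcp_rot: [0.953, -0.016, 0.008, -0.302]
contact_force: [-1.5, 2.7, 14.6]
width: 0.0093
gripper_force: 49.4
```

Run:
```python
from h import *
M,B=frame(-2,-55); g=CAR-M[:,2]*(.0375-.023)
to(g,M)
```

```text
pos [0.5561 0.1989 0.0777] q [ 0.33  0.44 -0.49  1.86 -0.54  0.87 -1.36] F [-1.5  2.7 14.6] w 0.0093
turn deg [-0.2 -0.3  0.2] shift(units) [-0.07  0.06  0.01] in target axes [-0.07  0.06  0.01]
```

Request:
step_arm --moves '[[[0, 0, 0, 0, 0, -0.4, 0], [0, 0, 0, 0, 0, -0.6, 0], [0, 0, 0, 0, 0, -0.9, 0], [0, 0, 0, 0, 0, -0.9, 0], [0, 0, 0, 0, 0, -0.9, 0]]]'

```text
t: 7.78
ee_pos: [0.5519, 0.1328, 0.1668]
tcp_rot: [0.954, -0.017, 0.007, -0.3]
contact_force: [1.1, 0.3, -1.5]
width: 0.0092
gripper_force: 49.1
```

Request:
step_arm --moves '[[[0, 0, 0, 0, 0, -0.9, 0], [0, 0, 0, 0, 0, -0.9, 0], [0, 0, 0, 0, 0, 0, 0]]]'

```text
t: 8.03
ee_pos: [0.5533, 0.0987, 0.2141]
tcp_rot: [0.954, -0.018, 0.011, -0.299]
contact_force: [1.3, -0.5, -0.8]
width: 0.0093
gripper_force: 49.3
```

Run:
```python
from h import *
M,B=frame(-17.4,-160)
# far edge lower corner at corner-frame y=.012,z=0.002 ; tcp at 52mm from far edge, mid thickness
e=COR+B@np.array([-.045,.012,.004]); n=np.array([0,0,1.]); 
y=-M[:,2]; z=np.cross(M[:,0],y); tcp=e+.052*y+.005*z
print(y,z,tcp); to(tcp,M)
```

```text
[0.28100643 0.8966926  0.34202014] [-0.10227797 -0.32636941  0.93969262] [ 0.57024862 -0.16759611  0.06148351]
pos [0.5533 0.0987 0.2141] q [ 0.47  0.26 -0.44  1.74 -0.54  1.21 -1.35] F [ 1.3 -0.5 -0.8] w 0.0093
turn deg [-104.2   -5.9   16.4] shift(units) [ 0.87 10.17 -0.87] in target axes [ 3.19 -1.94  9.54]
```

Request:
step_arm --moves '[[[-7, 0, 0, 0, 0, 0, 0], [-7, 0, 0, 0, 0, 0, 0], [-7, 0, 0, 0, 0, 0, 0], [-7, 0, 0, 0, 0, 0, 0], [-7, 0, 0, 0, 0, 0, 0]]]'

```text
t: 8.45
ee_pos: [0.5516, 0.1028, 0.2111]
tcp_rot: [1.0, -0.018, 0.004, 0.003]
contact_force: [0.4, -0.0, -2.8]
width: 0.0088
gripper_force: 49.3
```

Request:
step_arm --moves '[[[-7, 0, 0, 0, 0.9, 0, 0], [-7, 0, 0, 0, 0.8, 0, 0], [-7, 0, 0, 0, 0.7, 0, 0], [-7, 0, 0, 0, 0.5, 0, 0], [-7, 0, 0, 0, 0.5, 0, 0]]]'

```text
t: 8.87
ee_pos: [0.5475, 0.0042, 0.231]
tcp_rot: [0.953, -0.018, -0.003, 0.303]
contact_force: [-0.5, -0.4, -1.5]
width: 0.0091
gripper_force: 49.4
```

```bash
cat > t1.py <<'E'
from h import *
import sys
yoff,zoff,phi=[float(v) for v in sys.argv[1:4]]
M,B=frame(-17.4,phi)
e=COR+B@np.array([-.046,yoff,zoff]); y=-M[:,2]; z=np.cross(M[:,0],y); tcp=e+.052*y+.005*z
to(tcp,M)
E
python3 t1.py .012 .004 -160
```

```text
pos [0.5475 0.0042 0.231 ] q [-0.1   0.32 -0.39  1.63  0.64  1.57 -2.23] F [-0.5 -0.4 -1.5] w 0.0091
turn deg [-34.5 -12.6   9.2] shift(units) [0.9  1.37 7.9 ] in target axes [ 2.4  -3.52  6.85]
```

Request:
step_arm --moves '[[[-5.8, -2.1, 1.5, 0, 0, 0, 0], [-5.8, -2.1, 1.5, 0, 0, 0, 0], [-5.8, -2.1, 1.5, 0, 0, 0, 0]]]'

```text
t: 9.12
ee_pos: [0.5473, 0.0056, 0.2305]
tcp_rot: [0.893, -0.071, -0.046, 0.442]
contact_force: [-0.9, -0.4, -1.7]
width: 0.0085
gripper_force: 49.5
```

```bash
python3 t1.py .012 .004 -160
```

```text
pos [0.5473 0.0056 0.2305] q [-0.25  0.52 -0.34  1.51  0.79  1.84 -2.4 ] F [-0.9 -0.4 -1.7] w 0.0085
turn deg [-17.2  -6.3   4.7] shift(units) [ 1.8  -1.09  7.82] in target axes [ 2.42 -3.49  6.89]
```

Request:
step_arm --moves '[[[0, 0, 0, 0.4, -0.7, 0.6, 0], [0, 0, 0, 0.4, -0.7, 0.6, 0], [0, 0, 0, 0.4, -0.7, 0.6, 0], [0, 0, 0, 0.4, -0.7, 0.6, 0], [0, 0, 0, 0, 0, 0, 0]]]'

```text
t: 9.53
ee_pos: [0.59, -0.0105, 0.1125]
tcp_rot: [0.894, -0.069, -0.05, 0.441]
contact_force: [-1.1, -0.1, -2.6]
width: 0.0093
gripper_force: 49.6
```

```bash
python3 t1.py .012 .004 -160;  python3 t1.py .012 .06 -160
```

```text
pos [ 0.59   -0.0105  0.1125] q [-0.23  0.72 -0.3   1.47  0.84  1.71 -2.47] F [-1.1 -0.1 -2.6] w 0.0093
turn deg [-17.2  -6.    5.2] shift(units) [0.25 1.85 5.22] in target axes [0.9  0.18 5.46]
pos [ 0.59   -0.0105  0.1125] q [-0.23  0.72 -0.3   1.47  0.84  1.71 -2.47] F [-1.1 -0.1 -2.6] w 0.0093
turn deg [-17.2  -6.    5.2] shift(units) [0.19 3.33 4.08] in target axes [0.9  1.93 4.82]
```

Request:
step_arm --moves '[[[0, 0, 0, 0.04, 0.8, 0.5, 0], [0, 0, 0, 0.04, 0.7, 0.8, 0], [0, 0, 0, 0.04, 0.6, 0.9, 0], [0, 0, 0, 0.04, 0.6, 0.9, 0], [0, 0, 0, 0.04, 0.6, 0.9, 0]]]'

```text
t: 9.95
ee_pos: [0.5709, -0.164, 0.1251]
tcp_rot: [0.894, -0.07, -0.046, 0.439]
contact_force: [0.3, 0.2, -3.2]
width: 0.009
gripper_force: 49.7
```

Request:
step_arm --moves '[[[-5.7, -2, 1.7, 0, 0, 0, 0], [-5.7, -2, 1.7, 0, 0, 0, 0], [-5.7, -2, 1.7, 0, 0, 0, 0], [0, 0, 0, 0, 0, 0, 0]]]'

```text
t: 10.28
ee_pos: [0.5702, -0.1612, 0.1203]
tcp_rot: [0.81, -0.123, -0.086, 0.567]
contact_force: [-0.4, 1.1, -4.1]
width: 0.0092
gripper_force: 49.8
```

```bash
python3 t1.py .012 .004 -160;  python3 t1.py .012 .06 -160
```

```text
pos [ 0.5702 -0.1612  0.1203] q [-0.17  0.8  -0.15  1.51  0.99  1.78 -2.51] F [-0.4  1.1 -4.1] w 0.0092
turn deg [ 0.  -0.1  0.1] shift(units) [ 0.03 -1.77  0.86] in target axes [ 0.03 -1.77  0.86]
pos [ 0.5702 -0.1612  0.1203] q [-0.17  0.8  -0.15  1.51  0.99  1.78 -2.51] F [-0.4  1.1 -4.1] w 0.0092
turn deg [ 0.  -0.1  0.1] shift(units) [ 0.03 -0.02  0.22] in target axes [ 0.03 -0.02  0.22]
```

Request:
step_arm --moves '[[[0, 0, 0, 0, -0.3, 0.2, 0], [0, 0, 0, 0, -0.4, 0.2, 0], [0, 0, 0, 0, -0.4, 0.2, 0], [0, 0, 0, 0, -0.3, 0.1, 0], [0, 0, 0, 0, -0.2, 0.1, 0]]]'

```text
t: 10.7
ee_pos: [0.5693, -0.1692, 0.0695]
tcp_rot: [0.811, -0.125, -0.084, 0.565]
contact_force: [-0.4, -1.1, -1.5]
width: 0.0092
gripper_force: 49.9
```

Request:
step_arm --moves '[[[0, 0, 0, 0, 0, 0, 0], [0, 0, 0, 0, 0, 0, 0]]]'

```text
t: 10.87
ee_pos: [0.5697, -0.1688, 0.0704]
tcp_rot: [0.811, -0.125, -0.084, 0.565]
contact_force: [-1.1, 0.8, -1.4]
width: 0.0089
gripper_force: 49.8
```

```bash
python3 t1.py .012 .0 -160
python3 - <<'E'
from h import *
p=shot('top','t2'); s=shot('scene','s2')
for q,n in((p,'top'),(s,'scene')): print(n,[(round(d['conf'],2),np.round(d['centre'],1).tolist(),at_z(q,d['centre'],.053).round(4).tolist()) for d in spot_point(q,'carrier')])
M,B=frame(-17.4,-160);st=status.read_state();print('expect',st['ee_pos']-.0145*(-M[:,2]))
a=cv2.resize(s['image'][230:340,200:350,::-1],None,fx=5,fy=5,interpolation=cv2.INTER_CUBIC)
cv2.imwrite('pics/s2c.png',a)
E
```

```text
pos [ 0.5697 -0.1688  0.0704] q [-0.18  0.87 -0.12  1.51  0.98  1.72 -2.56] F [-1.1  0.8 -1.4] w 0.0089
turn deg [-0.3 -0.2 -0.2] shift(units) [-0.03 -0.42  0.11] in target axes [-0.03 -0.42  0.11]
top [(0.84, [400.9, 178.5], [0.5678, -0.1831, 0.053])]
scene [(0.77, [271.3, 266.1], [0.5502, -0.1718, 0.053])]
expect [ 0.56595457 -0.18164274  0.06594447]
```

View pics/s2c.png

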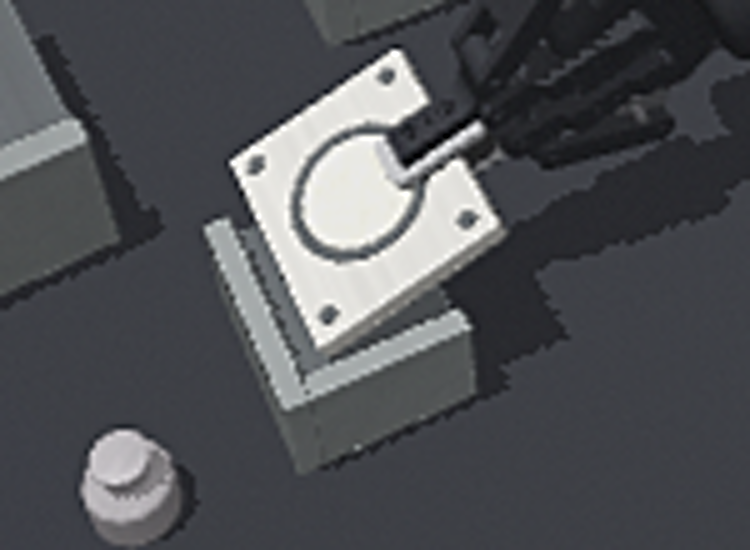

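Request:
step_arm --moves '[[[0, 0, 0, 0, -0.2, 0.05, 0], [0, 0, 0, 0, -0.2, 0.05, 0], [0, 0, 0, 0, 0, 0, 0]]]'

```text
t: 11.32
ee_pos: [0.5702, -0.1674, 0.0575]
tcp_rot: [0.811, -0.124, -0.084, 0.566]
contact_force: [0.4, -0.0, -0.7]
width: 0.0088
gripper_force: 49.9
```

Request:
step_arm --moves '[[[0, 0, 0, 0, -0.05, 0, 0], [0, 0, 0, 0, 0, 0, 0]]]'

```text
t: 11.48
ee_pos: [0.5703, -0.1673, 0.0572]
tcp_rot: [0.811, -0.125, -0.084, 0.566]
contact_force: [-0.6, -0.3, 3.0]
width: 0.0091
gripper_force: 50.1
```

Request:
step_arm --moves '[[[0, 0, 0, 0, -0.05, 0, 0], [0, 0, 0, 0, 0, 0, 0]]]'

```text
t: 11.65
ee_pos: [0.5704, -0.1671, 0.0566]
tcp_rot: [0.81, -0.125, -0.084, 0.566]
contact_force: [-1.3, -0.4, 8.2]
width: 0.0087
gripper_force: 50.5
```

```bash
python3 t1.py .012 .0 -160
```

```text
pos [ 0.5704 -0.1671  0.0566] q [-0.2   0.9  -0.1   1.51  0.97  1.7  -2.58] F [-1.3 -0.4  8.2] w 0.0087
turn deg [-0.1 -0.2 -0.3] shift(units) [-0.03  0.03  0.01] in target axes [-0.03  0.03  0.01]
```

Request:
step_arm --moves '[[[0, 0, 0, 0, 0, 0, 12], [0, 0, 0, 0, 0, 0, 16], [0, 0, 0, 0, 0, 0, 20], [0, 0, 0, 0, 0, 0, 25], [0, 0, 0, 0, 0, 0, 30]]]'

```text
t: 12.07
ee_pos: [0.5704, -0.1664, 0.055]
tcp_rot: [0.811, -0.125, -0.084, 0.565]
contact_force: [-0.1, 0.3, -1.4]
width: 0.0299
gripper_force: 0.4
```

Request:
step_arm --moves '[[[0, 0, 0, 0, 0, 0, 35], [0, 0, 0, 0, 0, 0, 40], [0, 0, 0, 0, 0, 0, 45], [0, 0, 0, 0, 0, 0, 50], [0, 0, 0, 0, 0, 0, 55]]]'

```text
t: 12.48
ee_pos: [0.5705, -0.1665, 0.0552]
tcp_rot: [0.811, -0.125, -0.084, 0.565]
contact_force: [-0.3, -0.2, -1.4]
width: 0.0551
gripper_force: 0.4
```

Request:
step_arm --moves '[[[0, 0, 0, 0, 0, 0, 60], [0, 0, 0, 0, 0, 0, 64], [0, 0, 0, 0, 0, 0, 64]]]'

```text
t: 12.73
ee_pos: [0.5705, -0.1665, 0.0554]
tcp_rot: [0.811, -0.125, -0.084, 0.565]
contact_force: [-0.9, 0.4, 0.2]
width: 0.0642
gripper_force: 0.0
```

```bash
python3 t1.py .012 .0 -160
python3 - <<'E'
from h import *
s=shot('scene','s3')
a=cv2.resize(s['image'][230:340,200:350,::-1],None,fx=5,fy=5,interpolation=cv2.INTER_CUBIC)
cv2.imwrite('pics/s3c.png',a)
E
```

```text
pos [ 0.5705 -0.1665  0.0554] q [-0.2   0.9  -0.1   1.51  0.97  1.7  -2.58] F [-0.9  0.4  0.2] w 0.0642
turn deg [-0.3 -0.2 -0.2] shift(units) [-0.03  0.08  0.01] in target axes [-0.03  0.08  0.01]
```

View pics/s3c.png

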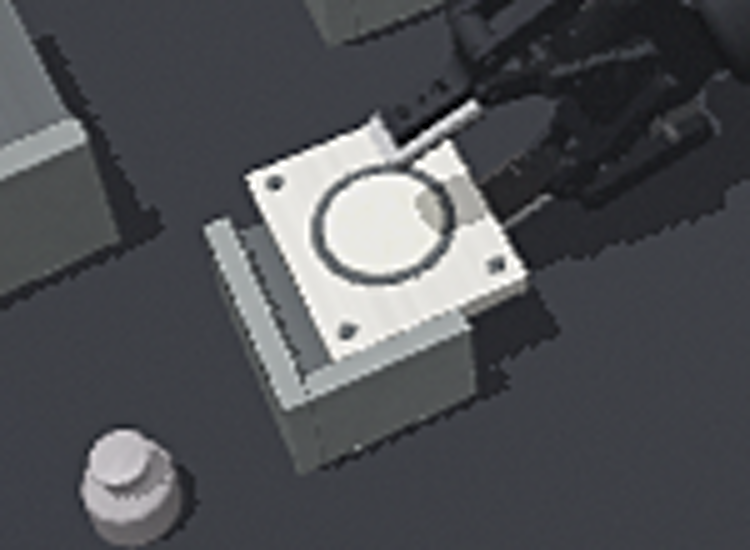

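Request:
step_arm --moves '[[[0, 0, 0, 0, -0.1, -0.3, 64], [0, 0, 0, 0, -0.2, -0.55, 64], [0, 0, 0, 0, -0.2, -0.55, 64], [0, 0, 0, 0, -0.2, -0.55, 64], [0, 0, 0, 0, 0, -0.6, 64]]]'

```text
t: 13.2
ee_pos: [0.5938, -0.0894, 0.0612]
tcp_rot: [0.811, -0.124, -0.084, 0.565]
contact_force: [-0.1, -0.6, -0.2]
width: 0.0639
gripper_force: 0.0
```

Request:
step_arm --moves '[[[0, 0, 0, 0, 0.5, -0.7, 40], [0, 0, 0, 0, 0.8, -0.5, 20], [7, 0, 0, 0, 0.8, 0, 0], [7, 0, 0, 0, 0, 0, 0], [7, 0, 0, 0, 0, 0, 0]]]' --grip_force 30

```text
t: 13.62
ee_pos: [0.5984, -0.0774, 0.1351]
tcp_rot: [0.902, -0.138, -0.058, 0.405]
contact_force: [-0.1, -1.1, -0.2]
width: 0.0034
gripper_force: 0.0
```

Request:
step_arm --moves '[[[7, 0, 0, 0, 0, 0, 0], [7, 0, 0, 0, 0, 0, 0], [7, 0, 0, 0, 0, 0, 0], [7, 0, 0, 0, 0, 0, 0], [7, 0, 0, 0, 0, 0, 0]]]'

```text
t: 14.03
ee_pos: [0.5982, -0.0783, 0.1354]
tcp_rot: [0.982, -0.149, -0.013, 0.115]
contact_force: [-0.9, -0.4, -1.3]
width: -0.0
gripper_force: 0.0
```

Request:
step_arm --moves '[[[7, 0, 0, 0, 0, 0, 0], [7, 0, 0, 0, 0, 0, 0], [0, 0, 0, 0, 0, 0, 0]]]'

```text
t: 14.28
ee_pos: [0.5967, -0.0865, 0.1348]
tcp_rot: [0.988, -0.155, 0.004, -0.004]
contact_force: [-0.3, -2.0, -0.0]
width: -0.0
gripper_force: 0.0
```

```bash
cat > t2.py <<'E'
from h import *
import sys
x,y,z=[float(v) for v in sys.argv[1:4]]
M,B=frame(-17.4,-90)
to(COR+B@np.array([x,y,z-.035]),M)
s=status.read_state();print('tcp in corner xy',(B.T@(s['ee_pos']-COR)).round(4),'F own',(B.T@s['contact_force']).round(1))
E
python3 t2.py -.046 .115 .025
python3 - <<'E'
from h import *
s=shot('scene','s4'); p=shot('top','t4')
for q,n in((p,'top'),(s,'scene')):
  print(n,[(round(d['conf'],2),(R.from_euler('z',17.4,degrees=True).as_matrix()@(at_z(q,d['centre'],.04)-COR)).round(4).tolist()) for d in spot_point(q,'carrier')])
E
```

```text
pos [ 0.5967 -0.0865  0.1348] q [ 0.39  0.38 -0.39  1.63  0.15  1.15 -1.92] F [-0.3 -2.  -0. ] w -0.0
turn deg [-0.5 -0.4 -0.5] shift(units) [-0.08  1.01  3.65] in target axes [-0.07  0.98  3.66]
tcp in corner xy [-0.044   0.1444  0.0998] F own [ 0.3 -2.  -0. ]
top []
scene [(0.73, [-0.0459, 0.0481, 0.005])]
```

Request:
step_arm --moves '[[[0, 0, 0, -0.08, 0.3, 0.7, 0], [0, 0, 0, 0, 0.3, 0.8, 0], [0, 0, 0, 0, 0.1, 0.8, 0], [0, 0, 0, 0, 0, 0.8, 0], [0, 0, 0, 0, 0, 0.55, 0]]]'

```text
t: 14.9
ee_pos: [0.5886, -0.0961, 0.0216]
tcp_rot: [0.989, -0.148, 0.001, -0.002]
contact_force: [-0.6, 0.3, -0.1]
width: 0.0001
gripper_force: 0.0
```

Request:
step_arm --moves '[[[0, 0, 0, 0, 0, 0, 0], [0, 0, 0, 0, 0, 0, 0]]]'

```text
t: 15.07
ee_pos: [0.5891, -0.0963, 0.0235]
tcp_rot: [0.989, -0.149, 0.002, -0.002]
contact_force: [-0.1, 0.2, 0.1]
width: 0.0
gripper_force: 0.0
```

```bash
python3 t2.py -.046 .09 .025
```

```text
pos [ 0.5891 -0.0963  0.0235] q [ 0.38  0.5  -0.37  1.73  0.21  0.95 -1.93] F [-0.1  0.2  0.1] w 0.0
turn deg [-0.3 -0.2  0.3] shift(units) [ 0.07  1.43 -0.06] in target axes [ 0.08  1.43 -0.05]
tcp in corner xy [-0.0483  0.1328 -0.0115] F own [-0.2  0.1  0.1]
```

Request:
step_arm --moves '[[[0, 0, 0.2, 0.07, 0.3, 0, 0], [0, 0, 0, 0, 0.2, 0, 0], [0, 0, 0, 0, 0.15, 0, 0], [0, 0, 0, 0, 0.15, 0, 0], [0, 0, 0, 0, 0.1, 0, 0]]]'

```text
t: 15.48
ee_pos: [0.5832, -0.1261, 0.0245]
tcp_rot: [0.988, -0.153, 0.003, -0.002]
contact_force: [0.1, 0.0, 0.4]
width: -0.0003
gripper_force: 0.5
```

Request:
step_arm --moves '[[[0, 0, 0, 0, 0.1, 0, 0], [0, 0, 0, 0, 0.1, 0, 0], [0, 0, 0, 0, 0, 0, 0]]]'

```text
t: 15.73
ee_pos: [0.5814, -0.1311, 0.0241]
tcp_rot: [0.988, -0.152, 0.003, -0.002]
contact_force: [0.3, 0.7, 0.6]
width: 0.0004
gripper_force: 0.1
```

Request:
step_arm --moves '[[[0, 0, 0, 0, 0.1, 0, 0], [0, 0, 0, 0, 0.1, 0, 0], [0, 0, 0, 0, 0, 0, 0]]]'

```text
t: 15.98
ee_pos: [0.5795, -0.1369, 0.0239]
tcp_rot: [0.988, -0.152, 0.003, -0.002]
contact_force: [0.4, 0.9, -0.1]
width: -0.0
gripper_force: 0.4
```

```bash
python3 t2.py -.046 .09 .025
python3 - <<'E'
from h import *
s=shot('scene','s5')
for q,n in((s,'scene'),):
  print(n,[(round(d['conf'],2),(R.from_euler('z',17.4,degrees=True).as_matrix()@(at_z(q,d['centre'],.04)-COR)).round(4).tolist()) for d in spot_point(q,'carrier')])
E
```

```text
pos [ 0.5795 -0.1369  0.0239] q [ 0.45  0.49 -0.36  1.73  0.2   0.95 -1.86] F [ 0.4  0.9 -0.1] w -0.0
turn deg [-0.3 -0.3 -0.1] shift(units) [-0.02  0.04 -0.04] in target axes [-0.02  0.04 -0.04]
tcp in corner xy [-0.0453  0.0912 -0.0111] F own [ 0.1  1.  -0.1]
scene [(0.92, [-0.0562, 0.0409, 0.005]), (0.73, [0.0074, -0.0623, 0.005])]
```

Request:
step_arm --moves '[[[0, 0, 0, 0, 0.06, 0, 0], [0, 0, 0, 0, 0, 0, 0]]]'

```text
t: 16.25
ee_pos: [0.5796, -0.1373, 0.0239]
tcp_rot: [0.988, -0.152, 0.003, -0.003]
contact_force: [3.2, 3.4, -0.8]
width: -0.0
gripper_force: 1.9
```

Request:
step_arm --moves '[[[0, 0, 0, 0, 0.05, 0, 0], [0, 0, 0, 0, 0, 0, 0]]]'

```text
t: 16.42
ee_pos: [0.5798, -0.1376, 0.0242]
tcp_rot: [0.988, -0.151, 0.004, -0.003]
contact_force: [5.2, 7.0, -0.9]
width: -0.0002
gripper_force: 3.9
```

Request:
step_arm --moves '[[[0, 0, 0, 0, 0.04, 0, 0], [0, 0, 0, 0, 0, 0, 0]]]'

```text
t: 16.58
ee_pos: [0.5799, -0.1377, 0.0243]
tcp_rot: [0.989, -0.151, 0.004, -0.004]
contact_force: [5.5, 8.0, -0.6]
width: -0.0002
gripper_force: 5.3
```

Request:
step_arm --moves '[[[0, 0, 0, 0, -0.3, 0, 0], [0, 0, 0, 0, -0.4, -0.5, 0], [0, 0, 0, 0, 0, -0.9, 0], [0, 0, 0, 0, 0, -0.9, 0], [0, 0, 0, -0.7, 0, 0, 0]]]'

```text
t: 17.0
ee_pos: [0.5686, -0.1157, 0.098]
tcp_rot: [0.988, -0.152, 0.007, -0.002]
contact_force: [0.6, -0.6, 0.7]
width: 0.0002
gripper_force: 0.0
```

Request:
step_arm --moves '[[[0, 0, 0, -0.7, 0.6, 0, 0], [0, 0, 0, -0.7, 0.7, 0, 0], [0, 0, 0, -0.7, 0.7, 0, 0], [0, 0, 0, 0, 0.4, 0, 0], [0, 0, 0, 0, 0, 0, 0]]]'

```text
t: 17.42
ee_pos: [0.4802, -0.1675, 0.0921]
tcp_rot: [0.988, -0.154, 0.002, -0.001]
contact_force: [-0.2, -0.6, -0.1]
width: -0.0
gripper_force: 0.0
```

```bash
python3 t2.py -.122 .0375 .025
```

```text
pos [ 0.4802 -0.1675  0.0921] q [ 0.58  0.23 -0.37  1.91  0.09  1.01 -1.71] F [-0.2 -0.6 -0.1] w -0.0
turn deg [-0.2 -0.2 -0.3] shift(units) [ 0.29 -0.17  2.24] in target axes [ 0.3  -0.17  2.24]
tcp in corner xy [-0.131   0.0324  0.0571] F own [ 0.  -0.7 -0.1]
```

Request:
step_arm --moves '[[[0, 0, 0, 0, -0.17, 0.8, 0], [0, 0, 0, 0, 0, 0.8, 0], [0, 0, 0, 0, 0, 0.6, 0], [0, 0, 0, 0.2, 0, 0, 0], [0, 0, 0, 0.2, 0, 0, 0]]]'

```text
t: 17.83
ee_pos: [0.496, -0.1622, 0.0259]
tcp_rot: [0.988, -0.152, 0.002, -0.002]
contact_force: [-0.2, 0.2, 0.3]
width: -0.0001
gripper_force: 0.0
```

Request:
step_arm --moves '[[[0, 0, 0, 0.1, 0, 0, 0], [0, 0, 0, 0.1, 0, 0, 0], [0, 0, 0, 0, 0, 0, 0]]]'

```text
t: 18.08
ee_pos: [0.5031, -0.1649, 0.0275]
tcp_rot: [0.988, -0.152, 0.004, -0.002]
contact_force: [-0.7, 0.2, 0.8]
width: 0.0001
gripper_force: 0.0
```

Request:
step_arm --moves '[[[0, 0, 0, 0.1, 0, 0, 0], [0, 0, 0, 0, 0, 0, 0]]]'

```text
t: 18.25
ee_pos: [0.505, -0.1657, 0.0269]
tcp_rot: [0.988, -0.152, 0.003, -0.002]
contact_force: [-0.1, -0.6, 0.3]
width: 0.0001
gripper_force: 0.0
```

```bash
python3 t2.py -.101 .0375 .025
```

```text
pos [ 0.505  -0.1657  0.0269] q [ 0.54  0.36 -0.35  1.9   0.15  0.89 -1.76] F [-0.1 -0.6  0.3] w 0.0001
turn deg [-0.3 -0.3 -0.1] shift(units) [0.23 0.13 0.06] in target axes [0.23 0.13 0.06]
tcp in corner xy [-0.1078  0.0414 -0.0081] F own [ 0.1 -0.6  0.3]
```

Request:
step_arm --moves '[[[0, 0, 0, 0.07, 0.1, 0, 0], [0, 0, 0, 0.07, 0, 0, 0], [0, 0, 0, 0, 0, 0, 0]]]'

```text
t: 18.5
ee_pos: [0.5077, -0.1701, 0.0264]
tcp_rot: [0.988, -0.152, 0.003, -0.002]
contact_force: [-0.5, -0.1, -1.2]
width: -0.0
gripper_force: 0.0
```

Request:
step_arm --moves '[[[0, 0, 0, 0.06, 0, 0, 0], [0, 0, 0, 0, 0, 0, 0]]]'

```text
t: 18.67
ee_pos: [0.5094, -0.1702, 0.0263]
tcp_rot: [0.988, -0.152, 0.003, -0.002]
contact_force: [0.1, 0.5, 0.1]
width: -0.0003
gripper_force: 0.0
```

Request:
step_arm --moves '[[[0, 0, 0, 0.06, 0, 0, 0], [0, 0, 0, 0, 0, 0, 0]]]'

```text
t: 18.83
ee_pos: [0.5106, -0.1705, 0.0261]
tcp_rot: [0.988, -0.152, 0.002, -0.002]
contact_force: [-1.8, 0.3, 0.5]
width: -0.0
gripper_force: 1.1
```

```bash
python3 t2.py -.101 .0375 .025
```

```text
pos [ 0.5106 -0.1705  0.0261] q [ 0.54  0.38 -0.35  1.88  0.16  0.9  -1.76] F [-1.8  0.3  0.5] w -0.0
turn deg [-0.3 -0.2 -0.1] shift(units) [0.   0.04 0.04] in target axes [0.   0.04 0.04]
tcp in corner xy [-0.1011  0.0386 -0.0089] F own [-1.8 -0.2  0.5]
```

Starting to feel contact; continue in small steps.

Request:
step_arm --moves '[[[0, 0, 0, 0.05, 0, 0, 0], [0, 0, 0, 0, 0, 0, 0]]]'

```text
t: 19.0
ee_pos: [0.5106, -0.1705, 0.0259]
tcp_rot: [0.988, -0.152, 0.001, -0.002]
contact_force: [-8.7, 2.7, 6.1]
width: 0.0001
gripper_force: 4.7
```

Request:
step_arm --moves '[[[0, 0, 0, 0.05, 0, 0, 0], [0, 0, 0, 0, 0, 0, 0]]]'

```text
t: 19.17
ee_pos: [0.5107, -0.1705, 0.0256]
tcp_rot: [0.988, -0.152, -0.001, -0.002]
contact_force: [-15.6, 5.0, 12.0]
width: 0.0
gripper_force: 8.1
```

Request:
step_arm --moves '[[[0, 0, 0, 0.04, 0, 0, 0], [0, 0, 0, 0, 0, 0, 0]]]'

```text
t: 19.33
ee_pos: [0.5107, -0.1706, 0.0255]
tcp_rot: [0.988, -0.152, -0.002, -0.003]
contact_force: [-20.2, 5.5, 17.4]
width: 0.0002
gripper_force: 11.1
```

```bash
python3 t2.py -.101 .0375 .025
```

```text
pos [ 0.5107 -0.1706  0.0255] q [ 0.54  0.39 -0.35  1.88  0.16  0.91 -1.76] F [-20.2   5.5  17.4] w 0.0002
turn deg [-0.3  0.3 -0.1] shift(units) [-0.    0.03  0.01] in target axes [-0.    0.03  0.02]
tcp in corner xy [-0.101   0.0385 -0.0095] F own [-21.   -0.8  17.4]
```

Request:
step_arm --moves '[[[0, 0, 0, -0.2, 0, 0, 0], [0, 0, 0, -0.5, 0, 0, 0], [0, 0, 0, -0.6, 0, 0, 0], [0, 0, 0, 0, 0, -0.8, 0], [0, 0, 0, 0, 0, -1, 0]]]'

```text
t: 19.75
ee_pos: [0.475, -0.1597, 0.0788]
tcp_rot: [0.988, -0.152, 0.001, -0.003]
contact_force: [1.4, 0.0, 0.5]
width: 0.0002
gripper_force: 0.0
```

Request:
step_arm --moves '[[[0, 0, 0, 0, 0, -1, 0], [0, 0, 0, 0, 0, -1, 0], [0, 0, 0, 0, 0, -1, 0], [0, 0, 0, 0, 0, -1, 0], [0, 0, 0, 0, 0, 0, 0]]]'

```text
t: 20.17
ee_pos: [0.4794, -0.1615, 0.2063]
tcp_rot: [0.988, -0.152, 0.007, -0.001]
contact_force: [0.5, -0.2, -0.3]
width: -0.0
gripper_force: 0.0
```

Request:
step_arm --moves '[[[0, 0, 0, 0, 0, 0, 0], [0, 0, 0, 0, 0, 0, 0], [0, 0, 0, 0, 0, 0, 0]]]'

```text
t: 20.42
ee_pos: [0.476, -0.1607, 0.1989]
tcp_rot: [0.988, -0.152, 0.002, -0.002]
contact_force: [0.5, -0.5, -0.4]
width: -0.0002
gripper_force: 0.0
```

Run:
```python
from h import *
w=shot('wrist','w6')
B=R.from_euler('z',-17.4,degrees=True).as_matrix()
X=COR+np.array([(-.045,.0375,.005)])@B.T
print(proj(w,X))
u,v=proj(w,X)[0].astype(int); u0,v0=max(u-50,0),max(v-50,0); print(u0,v0)
a=cv2.resize(w['image'][v0:v0+100,u0:u0+100,::-1],None,fx=6,fy=6,interpolation=cv2.INTER_CUBIC)
cv2.imwrite('pics/w6c.png',a)
t=shot('top','t6')
for l in ['jar','weight','blank','carrier']: print(l,[np.round(d['centre'],1).tolist() for d in spot_point(t,l)])
```

```text
[[318.0845755   97.63761779]]
268 47
jar [[164.3, 226.6]]
weight []
blank [[200.7, 235.4]]
carrier [[401.8, 181.4]]
```

View pics/w6c.png

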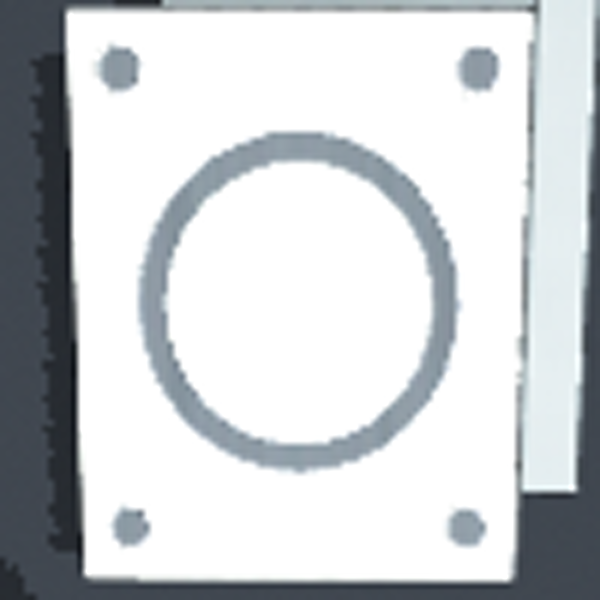

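```bash
python3 -c "
from bench import workorder; print(workorder.finish_job())"
```

```text
the job is handed in; nothing more can be done
None
```

I turned the carrier over and set it down, window up, on the smallest stage. I pushed it home against both stops and handed the job in at about 20 s. In the last wrist picture it sat flush at the short stop, with at most about 1 mm at the long one. Jar and blank showed no shift beyond about 7 mm in the top view; the network missed the weight in that last check, but nothing went near it. No verdict came back from the hand-in.

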